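# Unstack the sample containers into their trays

## Task

Take the stack of sample containers apart from the top down, one at a time, and set each into the rimmed tray that matches its shape and size: small round pot, then larger round jar, then square jar, then oblong case. Set each one down gently rather than dropping it, flat on the tray's floor and wholly inside the rim, and do not knock over the sample bottle standing on the bench.

Things in the scene. Friction and masses are not known exactly. Their poses are not given: they have to be found in the camera images.
- small_pot: Small round pot, white with a red screw lid; diameter 28 mm, height 36 mm, mass about 0.03 kg. Starts on top of the stack, standing on the round jar's lid. Upright, z up; origin at the centre of its underside.
- round_jar: Larger round jar, amber with a black screw lid; diameter 48 mm, height 42 mm, about 0.08 kg. Starts second from the top, standing on the square jar's lid. Upright, z up; origin at the centre of its underside.
- square_jar: Square jar, white with a white lid; 58 x 58 mm (sides along its x and y), height 46 mm, about 0.13 kg. Starts third from the top, standing on the oblong case, a little turned. Upright, z up; origin at the centre of its underside.
- case: Oblong grey plastic case with a flat lid; 110 mm long (its x) by 64 mm wide (its y), height 40 mm, about 0.25 kg. The bottom of the stack, standing on the bench. Upright, z up; origin at the centre of its underside.
- small_tray: Smallest tray, round, for the small pot; inside diameter 44 mm, outside 50 mm. Fixed to the bench, steel, floor 3 mm thick, rim 11 mm high above the bench; z up, origin on the bench at the tray's centre.
- round_tray: Larger round tray, for the round jar; inside diameter 66 mm, outside 72 mm. Fixed to the bench, steel, floor 3 mm thick, rim 11 mm high above the bench; z up, origin on the bench at the tray's centre.
- square_tray: Square tray, for the square jar; inside 72 x 72 mm (sides along its x and y), outside 78 mm. The jar fits at any quarter turn. Fixed to the bench, steel, floor 3 mm thick, rim 11 mm high above the bench; z up, origin on the bench at the tray's centre.
- case_tray: Oblong tray, for the case; inside 126 mm (its x) by 80 mm (its y), outside 132 x 86 mm. The case fits either way round. Fixed to the bench, steel, floor 3 mm thick, rim 11 mm high above the bench; z up, origin on the bench at the tray's centre.
- sample_bottle: Loose white sample bottle with a red cap, 52 mm diameter, 110 mm tall, standing on the bench; not to be knocked over. Upright, z up; origin at the centre of its underside.
Not all that is in view belongs to the job. What is shaped like the square_jar but pink or red is not meant.

How it is judged:
On the way, in this order (a step that is already met when the one before it is completed fails the run):
1. the small round pot stands in its tray (horizontal distance between small_pot and small_tray below 0.013 m and z of small_pot in the frame of small_tray between 0 and 0.006 m and angle between small_pot's own z axis and vertical below 0.08 rad and linear speed of small_pot below 0.02 m/s), for 0.2 s.
2. the larger round jar stands in its tray (horizontal distance between round_jar and round_tray below 0.013 m and z of round_jar in the frame of round_tray between 0 and 0.006 m and angle between round_jar's own z axis and vertical below 0.08 rad and linear speed of round_jar below 0.02 m/s), for 0.2 s.
3. the square jar stands in its tray (horizontal distance between square_jar and square_tray below 0.013 m and z of square_jar in the frame of square_tray between 0 and 0.006 m and angle between square_jar's own z axis and vertical below 0.08 rad and linear speed of square_jar below 0.02 m/s), for 0.2 s.
4. the oblong case stands in its tray (horizontal distance between case and case_tray below 0.013 m and z of case in the frame of case_tray between 0 and 0.006 m and angle between case's own z axis and vertical below 0.08 rad and linear speed of case below 0.02 m/s), for 0.2 s.
At the end, for the whole second after the job is handed in: Each container stands at rest in its own tray: centre within 13 mm of the tray's centre, underside on the tray's floor (less than 6 mm above the bench), tilted less than 0.08 rad, slower than 0.02 m/s (all of step 1 and all of step 2 and all of step 3 and all of step 4); the robot touches nothing.
It fails at once if the sample bottle is knocked over (angle between sample_bottle's own z axis and vertical above 0.5 rad).
It fails at once if the small round pot is dropped (falls faster than 0.7 m/s, not held) (linear speed of small_pot above 0.7 m/s and contact force between the fingers and small_pot below 0.05 N).
It fails at once if the larger round jar is dropped (falls faster than 0.7 m/s, not held) (linear speed of round_jar above 0.7 m/s and contact force between the fingers and round_jar below 0.05 N).
It fails at once if the square jar is dropped (falls faster than 0.7 m/s, not held) (linear speed of square_jar above 0.7 m/s and contact force between the fingers and square_jar below 0.05 N).
It fails at once if the oblong case is dropped (falls faster than 0.7 m/s, not held) (linear speed of case above 0.7 m/s and contact force between the fingers and case below 0.05 N).
It also fails if it takes over 128 s, if anything falls off the work surface, if the arm or the gripper's body presses on something with over 40 N, if the wrist force passes 120 N, or if a joint passes its speed limit or range.

## Robot

A 7-joint arm with a two-finger parallel gripper is mounted at the origin on the work surface. World frame = base frame: x ahead of the robot, y to its left, z up, the work surface at z = 0. Lengths are in m, angles in rad, forces in N, time in s.
With the tool pointing down it reaches from about 0.35 to 0.9 m from the base axis. Payload 8.1 kg.
Tool frame: the origin (TCP) lies midway between the tips of the shut fingers; the grasp point (between the pads) lies 19 mm behind it; z points along the fingers, y is the line along which they close (so a half turn about z gives the same grasp; the last joint's range is limited). The gripper opens to 85 mm and grips with 20 to 120 N. Pads are 22 mm wide; open, the fingers measure 114 mm over their backs; the gripper's body (76 mm by 85 mm) begins 54 mm behind the grasp point. The pads swing forward as they close: fully open they stand 13 mm farther back than shut.
Start: joints at [-1.319, 0.434, 0.025, 1.573, -0.012, 1.134, -0.075], TCP at [0.217, 0.586, 0.231] pointing down, gripper open.
Joint ranges: [-2.62, 2.62], [-0.44, 2.09], [-1.27, 1.32], [0.08, 2.57], [-1.32, 4.46], [0.12, 2], [-2.74, 2.74]. Speed limits (rad/s): [2.22, 2.22, 3.01, 3.01, 3.14, 3.14, 3.14].

## Interface

Orientations are given as a unit quaternion [w, x, y, z].
In Python, from station import manip gives the robot as it stands. The module is installed in compiled form; this text tells all that it offers.
- The arm moves only by the tool carry_out, never from a script. Its argument "rows" is a list of rows, each a list of 7 numbers: the shift along the tool's x, y, z in cm, then the turn, a rotation vector about the tool's x, y, z in rad, then the finger opening in cm, from 0 to 8.54. In form: [[dx, dy, dz, wx, wy, wz, jaw], ...]. A call has 1 to 20 rows; each row is the pose to reach, as a shift and turn from the pose commanded when the call began, along the tool's axes at that moment; what a row does not reach only later rows make up. A row lasts 1/12 s, in which the tool goes at most 41.7 mm and 7.16 degrees, less where a joint would pass 70% of its speed; a pose out of reach is approached as far as the arm can. A call with a gripper value outside its range is refused whole. The fingers move at their own pace and stop on an object; "grip_force" is the grip in N (left out, the last holds). Time passes only in rows, so rows that repeat a pose let the fingers close. It gives the time, the measured TCP pose, the force, the opening and the grip force at its end, in the units of the state.
- manip.observe(): the state, without advancing time (a new reading comes with each control period).
- manip.snapshot(name): name is "scene" or "top"; returns the picture (400x640x3 uint8, blue, green, red); there is no depth.
- manip.calibration(name): a dict with "intrinsics" (3x3 intrinsics, pixels), "extrinsics" (4x4, takes a point from camera to world coordinates). Camera axes: x right, y up, looking along -z (the intrinsics and any distortion apply to the point x, -y, -z); pixel columns grow to the right and rows downward; lengths in m; the calibration is good to about 2 mm. A picture is of the moment at which its call begins. calibration takes no time and is no camera call.
- manip.sign_off(): hands the job in; it is judged then, once.
Trained networks look in the newest picture that a camera, given by its name, has taken for a name from the list of things; names that differ only in an ending like _2 or _b are one class to them, and where a whole thing is asked for, a point or a joint stands for the part that bears it (a point fixed in the world has none). Each returns a list of dicts, best first, with "score" (0 to 1); they miss things now and then, are a little off and sometimes report something else, mostly with a low value. They report only what shows in the picture. A call takes as long as a camera call. They do not tell look-alikes from the thing itself.
- manip.masks_of(camera, label): "pixels" (400x640 bool, what is visible of it) and "centre" ([row, column] in pixels, amid what is visible of it).
The state is a dict: "t": time; "qpos": joint angles; "joint_velocities": joint speeds; "tau": joint torques, N m; "tcp_pos": TCP position; "tcp_rot": TCP orientation; "force": force on the tool from outside, world axes, zero at the start; "torque": the same for the moment, N m; "gripper_width": finger opening in m; "grip_force": force on a finger pad.
Only numpy, scipy, OpenCV 4.12 (cv2) and the standard library are available. Lean on these libraries where they do the work, as an engineer would, in place of code of your own. Each camera call takes 0.05 s, during which the arm holds its last target. There are 200 camera calls.

## Working session

There is one attempt and no reset: what is moved stays moved. The work goes in short steps, Python scripts to look and compute and a tool call to move; the robot and the scene stay as the last step left them, time stands still between calls to the robot, and variables do not carry over. Pictures are saved under pics/ and viewed, at most 14 in all, crops included, and the job is handed in when it is done.

Besides the shell and the picture viewer there is one more tool, called after "Call:" as name(argument=value, ...), one argument or row to a line, values as JSON. carry_out: Moves the arm, as the interface text tells. Its arguments: {"type":"object","properties":{"rows":{"type":"array"},"grip_force":{"type":"number"}},"required":["rows"]}

```bash
mkdir -p pics
python3 - <<'E'
from station import manip
import cv2,numpy as np
np.set_printoptions(precision=4,suppress=True)
for c in("scene","top"):
    cv2.imwrite(f"pics/{c}0.png",manip.snapshot(c))
    k=manip.calibration(c);print(c,k)
s=manip.observe();print(s)
E
```

```text
scene {'intrinsics': array([[382.1941,   0.    , 319.4552],
       [  0.    , 382.1941, 193.931 ],
       [  0.    ,   0.    ,   1.    ]]), 'extrinsics': array([[ 0.6197, -0.6634,  0.4194,  0.8587],
       [ 0.7849,  0.5219, -0.3341, -0.3292],
       [ 0.0027,  0.5362,  0.8441,  0.8066],
       [ 0.    ,  0.    ,  0.    ,  1.    ]])}
top {'intrinsics': array([[489.4899,   0.    , 311.7484],
       [  0.    , 489.4899, 195.8986],
       [  0.    ,   0.    ,   1.    ]]), 'extrinsics': array([[-0.0028,  0.9864, -0.1644,  0.3375],
       [-1.    , -0.0014,  0.0084, -0.0449],
       [ 0.008 ,  0.1644,  0.9864,  1.1629],
       [ 0.    ,  0.    ,  0.    ,  1.    ]])}
{'t': 0.1, 'qpos': array([-1.3186,  0.4351,  0.025 ,  1.574 , -0.0116,  1.134 , -0.0751]), 'joint_velocities': array([ 0.0002, -0.003 , -0.0004, -0.002 ,  0.0019, -0.0008,  0.0007]), 'tau': array([  0.0023, -67.176 ,   1.0275, -31.6904,   0.0157,   0.0071,
         0.0001]), 'tcp_pos': array([0.217 , 0.5856, 0.2306]), 'tcp_rot': array([-0.0001,  0.1765,  0.9843, -0.0007]), 'force': array([-0.3385,  0.0507,  0.2728]), 'torque': array([-0.0384,  0.0666,  0.0136]), 'grip_force': 0.0, 'gripper_width': 0.08527351467605591}
```

View pics/scene0.png

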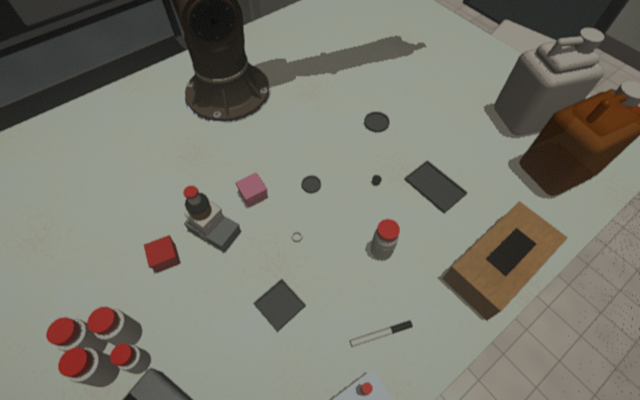

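View pics/top0.png

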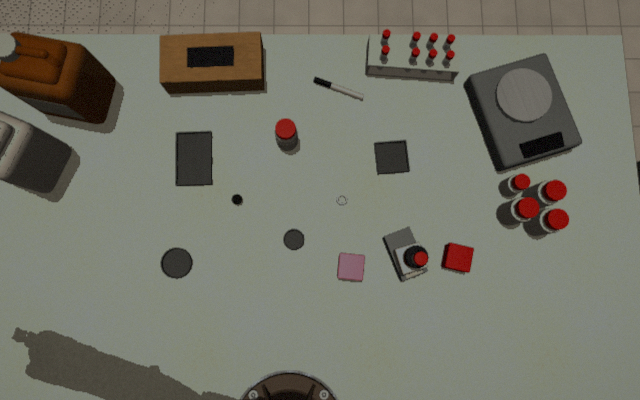

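Both pictures show the stack at top (410,258) / scene (205,215). In the top view the trays are: small (293,239), round (177,263), square (392,157) and case (194,158). The bottle is at (286,132), and the pink and red boxes are decoys. I'll fit the poses by matching silhouettes in both cameras.

```bash
cat > h.py <<'E'
from station import manip
import cv2,numpy as np
from scipy.optimize import minimize
np.set_printoptions(precision=4,suppress=True)
CAL={c:manip.calibration(c) for c in("scene","top")}
D=dict(small_pot=('r',.028,.036),round_jar=('r',.048,.042),square_jar=('b',.058,.058,.046),case=('b',.110,.064,.040),
 small_tray=('r',.050,.011),round_tray=('r',.072,.011),square_tray=('b',.078,.078,.011),case_tray=('b',.132,.086,.011),sample_bottle=('r',.052,.110))
def proj(c,P):
    E=CAL[c]["extrinsics"];K=CAL[c]["intrinsics"]
    q=(P-E[:3,3])@E[:3,:3]; q=q*[1,-1,-1]; u=q@K.T; return u[:,:2]/u[:,2:]
def verts(n,x,y,yaw,z):
    d=D[n]
    if d[0]=='r':
        a=np.linspace(0,2*np.pi,40);p=d[1]/2*np.c_[np.cos(a),np.sin(a)]
    else:
        p=np.array([[1,1],[1,-1],[-1,-1],[-1,1]])*[d[1]/2,d[2]/2]
        R=np.array([[np.cos(yaw),-np.sin(yaw)],[np.sin(yaw),np.cos(yaw)]]);p=p@R.T
    p=p+[x,y]
    return np.vstack([np.c_[p,np.full(len(p),h)] for h in(z,z+d[-1])])
def sil(c,n,x,y,yaw,z,S=8):
    h=cv2.convexHull(proj(c,verts(n,x,y,yaw,z)).astype(np.float32))
    m=np.zeros((400*4,640*4),np.uint8);cv2.fillConvexPoly(m,np.round((h+.5)*4-.5).astype(np.int32),1)
    return cv2.resize(m.astype(np.float32),(640,400),interpolation=cv2.INTER_AREA)
def ray(c,px,z):
    E=CAL[c]["extrinsics"];d=np.linalg.inv(CAL[c]["intrinsics"])@[px[0],px[1],1]
    d=E[:3,:3]@(d*[1,-1,-1]);return E[:3,3]+d*(z-E[2,3])/d[2]
def fit(n,masks,z,occ={},guess=None):
    """masks {cam:bool}; occ {cam: float image hidden}"""
    if guess is None:
        c='top' if 'top' in masks else 'scene'
        r,k=np.argwhere(masks[c]).mean(0);guess=ray(c,(k,r),z+D[n][-1]/2)[:2]
    def cost(p,s=1):
        return sum(np.abs(sil(c,n,p[0],p[1],p[2],z)*(1-occ.get(c,0))-m).sum() for c,m in masks.items())
    best=None
    for w in ([0] if D[n][0]=='r' else np.arange(-.75,3.1 if n.startswith('case') else .8,.35)):
        for r in range(2):
            q0=np.r_[guess,w] if r==0 else q.x
            q=minimize(cost,q0,method='Nelder-Mead',options=dict(initial_simplex=q0+np.array([[0,0,0],[.006,0,0],[0,.006,0],[.003,.003,.15]]),xatol=1e-5,fatol=.05))
        if best is None or q.fun<best.fun:best=q
    return best.x,best.fun
def pick(c,n,near=None):
    L=manip.masks_of(c,n)
    print(n,c,[(round(l['score'],2),np.round(l['centre']).astype(int).tolist(),int(l['pixels'].sum())) for l in L][:4])
    if near is not None: L=[l for l in L if np.hypot(*(np.array(l['centre'])-near))<45]
    return L[0]['pixels'] if L else None
E
python3 - <<'E'
from h import *
for c in CAL: manip.snapshot(c)
near={'top':(250,408),'scene':(215,208)}
zs=dict(small_pot=.128,round_jar=.086,square_jar=.040,case=0)
import pickle;M={}
for n in D:
    for c in CAL:
        m=pick(c,n,near[c] if n in zs else None)
        if m is not None:M[n,c]=m
pickle.dump(M,open('m.pkl','wb'))
occ={c:np.zeros((400,640),np.float32) for c in CAL}
for n in D:
    for cs in (('top','scene'),('top',),('scene',)):
        ms={c:M[n,c] for c in cs if (n,c) in M}
        if len(ms)<len(cs):continue
        x,f=fit(n,ms,zs.get(n,0),occ if n in zs else {})
        print(n,cs,x,round(f,1),[int(m.sum()) for m in ms.values()])
        if len(cs)==2: keep=x
    if n in zs:
        for c in CAL: occ[c]=np.maximum(occ[c],sil(c,n,*keep,zs[n]))
E
```

```text
small_pot scene [(0.58, [195, 193], 267)]
small_pot top [(0.55, [257, 418], 188)]
round_jar scene [(0.68, [208, 196], 410)]
round_jar top [(0.54, [251, 411], 257)]
square_jar scene [(0.76, [256, 165], 946), (0.68, [221, 208], 507), (0.56, [190, 248], 696)]
square_jar top [(0.92, [263, 399], 258), (0.72, [267, 349], 682), (0.66, [260, 454], 814), (0.53, [252, 410], 245)]
case scene [(0.76, [233, 221], 873)]
case top [(0.88, [241, 395], 718)]
small_tray scene []
small_tray top [(0.67, [239, 292], 362)]
round_tray scene [(0.75, [116, 378], 463)]
round_tray top [(0.85, [263, 173], 783)]
square_tray scene [(0.74, [304, 282], 1516)]
square_tray top [(0.7, [155, 392], 1041)]
case_tray scene [(0.73, [187, 437], 1594)]
case_tray top [(0.93, [160, 194], 1948), (0.56, [250, 410], 246)]
sample_bottle scene [(0.76, [241, 387], 843)]
sample_bottle top []
small_pot ('top', 'scene') [ 0.3753 -0.2745  0.2079] 121.3 [188, 267]
small_pot ('top',) [ 0.3768 -0.275   0.0355] 18.4 [188]
small_pot ('scene',) [ 0.3692 -0.2736  0.1169] 31.5 [267]
round_jar ('top', 'scene') [ 0.3812 -0.2739 -0.2408] 211.9 [257
[... 451 characters left out ...]
 -0.2665  0.3348] 107.0 [873]
small_tray ('top',) [ 0.4275 -0.0101 -0.0187] 16.6 [362]
round_tray ('top', 'scene') [0.3733 0.265  0.097 ] 106.9 [783, 463]
round_tray ('top',) [0.3739 0.2648 0.077 ] 36.7 [783]
round_tray ('scene',) [ 0.3691  0.2664 -0.0588] 33.0 [463]
square_tray ('top', 'scene') [ 0.6243 -0.2482  0.0719] 183.2 [1041, 1516]
square_tray ('top',) [ 0.628  -0.2479  0.0724] 45.9 [1041]
square_tray ('scene',) [ 0.6231 -0.2479  0.0833] 54.9 [1516]
case_tray ('top', 'scene') [0.6227 0.2332 0.0384] 194.6 [1948, 1594]
case_tray ('top',) [0.6244 0.2329 3.184 ] 60.8 [1948]
case_tray ('scene',) [0.6205 0.2328 0.0401] 81.0 [1594]
sample_bottle ('scene',) [0.6632 0.0079 0.1231] 152.0 [843]
```

```bash
cat >> h.py <<'E'
def darkfit(n,g,thr=90):
    out=[]
    for c in('top','scene'):
        im=cv2.imread(f'pics/{c}0.png').max(2)
        s=cv2.dilate((sil(c,n,*g,0)>0).astype(np.uint8),np.ones((9,9)))
        if c=='scene' and n=='small_tray':pass
        m=(s>0)&(im<thr); 
        x,f=fit(n,{c:m},0,guess=g[:2]);out.append((c,x,round(f,1),int(m.sum())))
    return out
E
python3 - <<'E'
from h import *
G=dict(small_tray=(.4275,-.0101,0),round_tray=(.3733,.265,0),square_tray=(.6243,-.2482,.072),case_tray=(.6227,.2332,.038))
for n,g in G.items(): print(n,*darkfit(n,g))
zs=dict(small_pot=.128,round_jar=.086,square_jar=.040,case=0)
P=dict(small_pot=(.373,-.2743,0),round_jar=(.3776,-.2738,0),square_jar=(.3767,-.271,.27),case=(.389,-.2672,.36))
o=[]
for c,(u,v) in dict(top=(408,252),scene=(210,218)).items():
    k=10;im=cv2.imread(f'pics/{c}0.png')[v-38:v+38,u-38:u+38];im=cv2.resize(im,None,fx=5.2,fy=5.2,interpolation=cv2.INTER_CUBIC)
    im=cv2.convertScaleAbs(im,alpha=1.3)
    for n,p in P.items():
        V=verts(n,*p,zs[n]);q=((proj(c,V)-[u-38,v-38]+.5)*5.2).astype(np.int32);h=len(q)//2
        for a in(q[:h],q[h:]): cv2.polylines(im,[a.reshape(-1,1,2)],True,(0,255,0) if n in('small_pot','square_jar') else (255,255,0),1)
    o.append(im)
cv2.imwrite('pics/ov.png',np.hstack(o))
E
```

```text
small_tray ('top', array([ 0.4272, -0.0111,  0.0366]), np.float64(23.3), 346) ('scene', array([ 0.4228, -0.0099, -0.0281]), np.float64(52.1), 256)
round_tray ('top', array([0.3728, 0.2624, 0.0722]), np.float64(33.8), 774) ('scene', array([ 0.3682,  0.2648, -0.1179]), np.float64(57.0), 398)
square_tray ('top', array([ 0.6264, -0.2482,  0.0803]), np.float64(33.2), 1061) ('scene', array([ 0.6235, -0.2484,  0.0908]), np.float64(103.8), 1366)
case_tray ('top', array([0.6237, 0.2305, 3.1835]), np.float64(56.2), 1963) ('scene', array([0.6205, 0.2318, 0.0401]), np.float64(86.5), 1574)
```

View pics/ov.png

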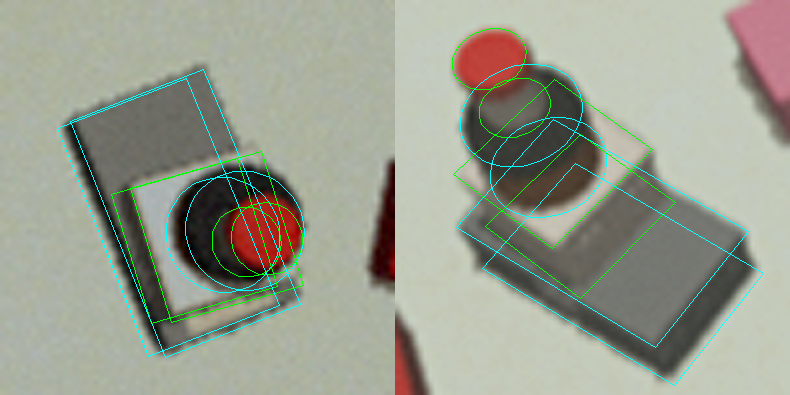

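The overlay shows the model lying between the two cameras' views, about ±4 mm apart in x, so averaging the two is adequate. The case yaw is about 0.37 and the square jar yaw about 0.25.

```bash
cat >> h.py <<'E'
def plan(*W):
    """W: (x,y,z,closing angle rad or None) -> shift cm and wz for each, from present pose"""
    from scipy.spatial.transform import Rotation as Ro
    s=manip.observe();q=s['tcp_rot'];R=Ro.from_quat([q[1],q[2],q[3],q[0]]).as_matrix()
    a0=np.arctan2(R[1,1],R[0,1]);print('t',s['t'],'tcp',s['tcp_pos'],'close',a0,'q',s['qpos'],'F',s['force'],'w',s['gripper_width'],'gf',s['grip_force'],'tilt',R[:,2])
    for x,y,z,a in W:
        d=R.T@(np.array([x,y,z])-s['tcp_pos'])*100
        w=0 if a is None else -((a-a0+np.pi/2)%np.pi-np.pi/2)
        Rt=Ro.from_euler('z',a if a is not None else a0)*Ro.from_matrix([[0,1,0],[1,0,0],[0,0,-1]])  # y at angle a, x = y cross z
        M=np.c_[[-np.sin(0),0,0]] if 0 else None
        aa=a0-w; T=np.c_[[-np.sin(aa),np.cos(aa),0],[np.cos(aa),np.sin(aa),0],[0,0,-1]]
        rv=Ro.from_matrix(R.T@T).as_rotvec()
        print((x,y,z),np.round(d,2).tolist(),np.round(rv,3).tolist())
E
python3 - <<'E'
from h import *
for px in((447,243),(474,247),(470,272),(442,266)):print(ray('top',px,.046)[:2])
plan((.46,.25,.27,-.63),(.45,-.10,.27,-.63),(.373,-.2743,.20,-.63))
E
```

```text
[ 0.4142 -0.3627]
[ 0.405 -0.424]
[ 0.3487 -0.4117]
[ 0.3623 -0.3489]
t 1.1 tcp [0.2172 0.5861 0.2314] close 1.2158607166416466 q [-1.3186  0.4345  0.025   1.5732 -0.0116  1.134  -0.0751] F [-0.4188  0.0349  0.7081] w 0.08501923097839555 gf 0.0 tilt [ 0.      0.0001 -1.    ]
(0.46, 0.25, 0.27) [-34.45, -23.07, -3.87] [0.0, 0.0, -1.296]
(0.45, -0.1, 0.27) [-45.68, -56.24, -3.87] [0.0, 0.0, -1.296]
(0.373, -0.2743, 0.2) [-44.51, -75.26, 3.13] [0.0, 0.0, -1.296]
```

Call:
carry_out(
  rows=[
    [-34.5, -23.1, -3.9, 0, 0, 1.846, 5],
    [-34.5, -23.1, -3.9, 0, 0, 1.846, 5],
    [-34.5, -23.1, -3.9, 0, 0, 1.846, 5],
    [-34.5, -23.1, -3.9, 0, 0, 1.846, 5],
    [-34.5, -23.1, -3.9, 0, 0, 1.846, 5],
    [-34.5, -23.1, -3.9, 0, 0, 1.846, 5],
    [-34.5, -23.1, -3.9, 0, 0, 1.846, 5],
    [-34.5, -23.1, -3.9, 0, 0, 1.846, 5],
    [-34.5, -23.1, -3.9, 0, 0, 1.846, 5],
    [-34.5, -23.1, -3.9, 0, 0, 1.846, 5],
    [-45.7, -56.2, -3.9, 0, 0, 1.846, 5],
    [-45.7, -56.2, -3.9, 0, 0, 1.846, 5],
    [-45.7, -56.2, -3.9, 0, 0, 1.846, 5],
    [-45.7, -56.2, -3.9, 0, 0, 1.846, 5],
    [-45.7, -56.2, -3.9, 0, 0, 1.846, 5],
    [-45.7, -56.2, -3.9, 0, 0, 1.846, 5],
    [-45.7, -56.2, -3.9, 0, 0, 1.846, 5],
    [-45.7, -56.2, -3.9, 0, 0, 1.846, 5],
    [-45.7, -56.2, -3.9, 0, 0, 1.846, 5],
    [-45.7, -56.2, -3.9, 0, 0, 1.846, 5],
  ],
)

```text
t: 2.77
tcp_pos: [0.4497, -0.1046, 0.2709]
tcp_rot: [0.001, 0.893, 0.45, 0.0]
force: [-0.3, 0.6, 0.1]
gripper_width: 0.0504
grip_force: 0.0
```

Run:
```python
from h import *
plan((.373,-.2743,.20,-.63),(.373,-.2743,.138,-.63))
```

```text
t 2.7667 tcp [ 0.4497 -0.1046  0.2709] close -0.6373744598805944 q [-0.5412  0.1307  0.7491  1.9363 -0.0986  1.1097 -0.3898] F [-0.29    0.5617  0.1475] w 0.050374795014781516 gf 0.0 tilt [ 0.0014 -0.0009 -1.    ]
(0.373, -0.2743, 0.2) [-18.2, 3.92, 7.1] [0.002, -0.0, -0.007]
(0.373, -0.2743, 0.138) [-18.2, 3.91, 13.3] [0.002, -0.0, -0.007]
```

Call:
carry_out(
  rows=[
    [-18.2, 3.9, 4.0, 0, 0, 0, 5],
    [-18.2, 3.9, 4.0, 0, 0, 0, 5],
    [-18.2, 3.9, 4.0, 0, 0, 0, 5],
    [-18.2, 3.9, 4.0, 0, 0, 0, 5],
    [-18.2, 3.9, 6.5, 0, 0, 0, 5],
    [-18.2, 3.9, 6.5, 0, 0, 0, 5],
    [-18.2, 3.9, 6.5, 0, 0, 0, 5],
    [-18.2, 3.9, 6.5, 0, 0, 0, 5],
  ],
)

```text
t: 3.43
tcp_pos: [0.3753, -0.269, 0.2055]
tcp_rot: [-0.0, 0.891, 0.453, 0.0]
force: [-0.0, 0.1, -0.1]
gripper_width: 0.0499
grip_force: 0.0
```

Run:
```python
from h import *
plan((.373,-.2743,.138,-.63))
t=manip.observe()['tcp_pos'];o=[]
for c in CAL:
    im=manip.snapshot(c);cv2.imwrite(f'pics/{c}1.png',im)
    u,v=proj(c,t[None])[0];print(c,u,v)
    u,v=int(u),int(v);x0=max(u-50,0);y0=max(v-50,0)
    k=cv2.resize(im[y0:y0+100,x0:x0+100],None,fx=3.9,fy=3.9,interpolation=cv2.INTER_CUBIC)
    cv2.circle(k,tuple(np.int32((proj(c,t[None])[0]-[x0,y0]+.5)*3.9)),3,(0,255,0),1);o.append(k)
cv2.imwrite('pics/ov1.png',np.hstack(o))
```

```text
t 3.4333 tcp [ 0.3753 -0.269   0.2055] close -0.6295044317546403 q [-0.1864  0.2359  0.8474  2.0365 -0.216   0.9587  0.143 ] F [-0.0218  0.1305 -0.0862] w 0.049877935117529394 gf 0.0 tilt [-0.0001  0.0004 -1.    ]
(0.373, -0.2743, 0.138) [-0.57, 0.13, 6.75] [-0.0, -0.0, 0.0]
scene 186.53172929365914 178.3482791513341
top 422.8964348939873 257.4530287366483
```

View pics/ov1.png

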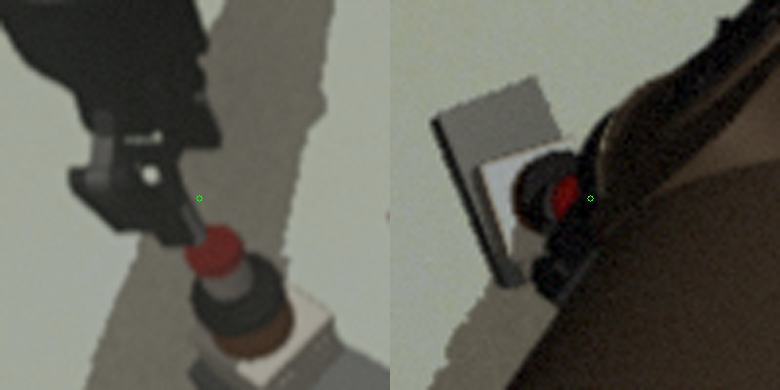

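Call:
carry_out(
  rows=[
    [-0.45, 0.1, 2.0, 0, 0, 0, 5],
    [-0.45, 0.1, 4.0, 0, 0, 0, 5],
    [-0.45, 0.1, 5.5, 0, 0, 0, 5],
    [-0.45, 0.1, 6.5, 0, 0, 0, 5],
    [-0.45, 0.1, 6.75, 0, 0, 0, 5],
    [-0.45, 0.1, 6.75, 0, 0, 0, 5],
    [-0.45, 0.1, 6.75, 0, 0, 0, 5],
  ],
  grip_force=25,
)

```text
t: 4.12
tcp_pos: [0.3735, -0.274, 0.1385]
tcp_rot: [0.0, 0.891, 0.454, 0.0]
force: [0.9, 0.0, -0.0]
gripper_width: 0.0503
grip_force: 0.0
```

Run:
```python
from h import *
plan((.373,-.2743,.138,-.63))
t=manip.observe()['tcp_pos'];o=[]
for c in CAL:
    im=manip.snapshot(c)
    u,v=np.int32(proj(c,t[None])[0]);x0=max(u-40,0);y0=max(v-40,0)
    k=cv2.resize(im[y0:y0+80,x0:x0+80],None,fx=4.9,fy=4.9,interpolation=cv2.INTER_CUBIC)
    for q in (t,t+[0,0,.026]): cv2.circle(k,tuple(np.int32((proj(c,q[None])[0]-[x0,y0]+.5)*4.9)),3,(0,255,0),1)
    o.append(k)
cv2.imwrite('pics/ov2.png',np.hstack(o))
```

```text
t 4.1167 tcp [ 0.3735 -0.274   0.1385] close -0.6293952345851613 q [-0.092   0.3467  0.7849  2.1147 -0.3402  0.8051  0.2731] F [ 0.8799  0.0223 -0.0234] w 0.0503045389414366 gf 0.0 tilt [ 0.001  -0.0003 -1.    ]
(0.373, -0.2743, 0.138) [-0.06, -0.02, 0.05] [0.001, -0.0, 0.001]
```

View pics/ov2.png

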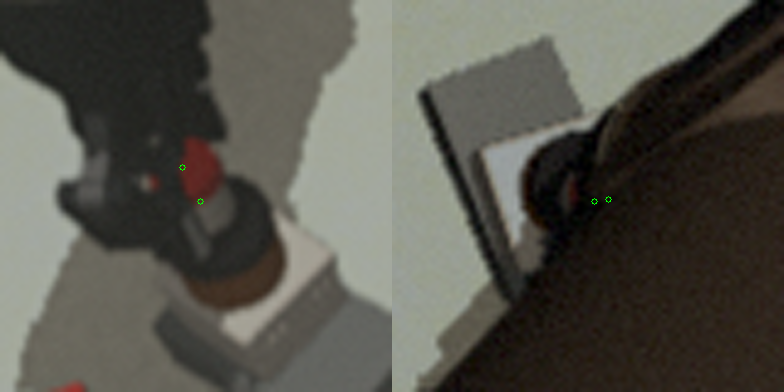

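The lid sits between the fingers, about 2 mm to tool +x. Now to close and lift.

Call:
carry_out(
  rows=[
    [0.2, 0, 0, 0, 0, 0, 5],
    [0.2, 0, 0, 0, 0, 0, 2.2],
    [0.2, 0, 0, 0, 0, 0, 2.2],
    [0.2, 0, 0, 0, 0, 0, 2.2],
    [0.2, 0, 0, 0, 0, 0, 2.2],
    [0.2, 0, 0, 0, 0, 0, 2.2],
    [0.2, 0, 0, 0, 0, 0, 2.2],
    [0.2, 0, 0, 0, 0, 0, 2.2],
    [0.2, 0, -0.3, 0, 0, 0, 2.2],
    [0.2, 0, -1, 0, 0, 0, 2.2],
    [0.2, 0, -2, 0, 0, 0, 2.2],
    [0.2, 0, -3.5, 0, 0, 0, 2.2],
    [0.2, 0, -5, 0, 0, 0, 2.2],
    [0.2, 0, -6, 0, 0, 0, 2.2],
    [0.2, 0, -6, 0, 0, 0, 2.2],
    [0.2, 0, -6, 0, 0, 0, 2.2],
  ],
)

```text
t: 5.55
tcp_pos: [0.3744, -0.2723, 0.1983]
tcp_rot: [0.0, 0.891, 0.453, 0.001]
force: [-0.0, -0.1, -1.5]
gripper_width: 0.0273
grip_force: 24.7
```

Run:
```python
from h import *
plan((.425,-.0105,.19,-.05),(.425,-.0105,.04,-.05),(.425,-.0105,.0135,-.05))
```

```text
t 5.55 tcp [ 0.3744 -0.2723  0.1983] close -0.6295542688707748 q [-0.175   0.2497  0.8491  2.045  -0.2327  0.9414  0.1674] F [-0.0104 -0.1275 -1.4745] w 0.02726393755354715 gf 24.667433202266693 tilt [ 0.0016 -0.0001 -1.    ]
(0.425, -0.0105, 0.19) [24.14, -11.33, 0.83] [0.002, -0.0, -0.58]
(0.425, -0.0105, 0.04) [24.13, -11.35, 15.83] [0.002, -0.0, -0.58]
(0.425, -0.0105, 0.0135) [24.13, -11.35, 18.48] [0.002, -0.0, -0.58]
```

Call:
carry_out(
  rows=[
    [1.5, -0.7, 0, 0, 0, -0.05, 2.2],
    [4, -1.9, 0, 0, 0, -0.12, 2.2],
    [6.5, -3.1, 0, 0, 0, -0.2, 2.2],
    [9, -4.3, 0, 0, 0, -0.28, 2.2],
    [11.5, -5.5, 0, 0, 0, -0.36, 2.2],
    [14, -6.7, 0, 0, 0, -0.42, 2.2],
    [16.5, -7.8, 0, 0, 0, -0.48, 2.2],
    [19, -9, 0, 0, 0, -0.54, 2.2],
    [21.5, -10.2, 0.5, 0, 0, -0.58, 2.2],
    [23.2, -10.9, 1, 0, 0, -0.58, 2.2],
    [24.1, -11.35, 3, 0, 0, -0.58, 2.2],
    [24.1, -11.35, 5.5, 0, 0, -0.58, 2.2],
    [24.1, -11.35, 8, 0, 0, -0.58, 2.2],
    [24.1, -11.35, 10.5, 0, 0, -0.58, 2.2],
    [24.1, -11.35, 13, 0, 0, -0.58, 2.2],
    [24.1, -11.35, 14.5, 0, 0, -0.58, 2.2],
    [24.1, -11.35, 15.5, 0, 0, -0.58, 2.2],
    [24.1, -11.35, 15.5, 0, 0, -0.58, 2.2],
    [24.1, -11.35, 15.5, 0, 0, -0.58, 2.2],
  ],
)

```text
t: 7.13
tcp_pos: [0.4234, -0.0111, 0.0421]
tcp_rot: [-0.001, 0.725, 0.689, -0.001]
force: [0.6, -0.7, 0.0]
gripper_width: 0.0272
grip_force: 24.7
```

Run:
```python
from h import *
plan((.425,-.0105,.0135,-.05))
im=manip.snapshot('scene');cv2.imwrite('pics/s3.png',cv2.resize(im[120:230,250:370],None,fx=5,fy=5,interpolation=cv2.INTER_CUBIC))
```

```text
t 7.1333 tcp [ 0.4234 -0.0111  0.0421] close -0.050660025600582345 q [-0.447   0.4305  0.4487  2.2732 -0.3794  0.5092  0.2502] F [ 0.5616 -0.7115  0.021 ] w 0.027242169045858477 gf 24.736186265945435 tilt [-0.0023 -0.0006 -1.    ]
(0.425, -0.0105, 0.0135) [0.07, 0.16, 2.86] [-0.002, 0.001, -0.001]
```

View pics/s3.png

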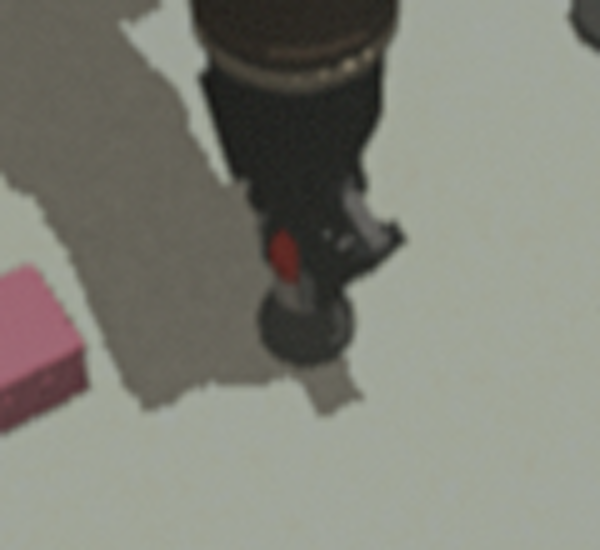

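Call:
carry_out(
  rows=[
    [0.1, 0.15, 1, 0, 0, 0, 2.2],
    [0.1, 0.15, 1.8, 0, 0, 0, 2.2],
    [0.1, 0.15, 2.2, 0, 0, 0, 2.2],
    [0.1, 0.15, 2.5, 0, 0, 0, 2.2],
    [0.1, 0.15, 2.7, 0, 0, 0, 2.2],
    [0.1, 0.15, 2.8, 0, 0, 0, 2.2],
    [0.1, 0.15, 2.8, 0, 0, 0, 2.2],
  ],
)

```text
t: 7.77
tcp_pos: [0.4258, -0.0099, 0.0147]
tcp_rot: [-0.0, 0.725, 0.689, -0.0]
force: [0.4, -0.7, -0.2]
gripper_width: 0.0273
grip_force: 24.7
```

Call:
carry_out(
  rows=[
    [0, 0, 0.08, 0, 0, 0, 2.2],
    [0, 0, 0.15, 0, 0, 0, 2.2],
    [0, 0, 0.15, 0, 0, 0, 2.2],
  ],
)

```text
t: 8.02
tcp_pos: [0.4259, -0.0098, 0.0134]
tcp_rot: [0.0, 0.725, 0.689, 0.0]
force: [-0.1, 0.2, -0.3]
gripper_width: 0.0273
grip_force: 24.7
```

Call:
carry_out(
  rows=[
    [0, 0, 0.05, 0, 0, 0, 2.2],
    [0, 0, 0.1, 0, 0, 0, 2.2],
    [0, 0, 0.1, 0, 0, 0, 2.2],
  ],
)

```text
t: 8.27
tcp_pos: [0.426, -0.0098, 0.0131]
tcp_rot: [-0.0, 0.725, 0.689, 0.001]
force: [-4.0, 0.4, 18.5]
gripper_width: 0.0272
grip_force: 26.6
```

Contact with the floor (18 N). Next: release slowly, retract and check.

Call:
carry_out(
  rows=[
    [0, 0, -0.05, 0, 0, 0, 2.2],
    [0, 0, -0.05, 0, 0, 0, 2.8],
    [0, 0, -0.05, 0, 0, 0, 3.2],
    [0, 0, -0.05, 0, 0, 0, 4],
    [0, 0, -0.05, 0, 0, 0, 5],
    [0, 0, -0.05, 0, 0, 0, 5],
    [0, 0, -1, 0, 0, 0, 5],
    [0, 0, -3, 0, 0, 0, 5.5],
    [0, 0, -6, 0, 0, 0, 6.5],
    [0, 0, -10, 0, 0, 0, 6.5],
    [0, 0, -14, 0, 0, 0, 6.5],
    [0, 0, -18, 0, 0, 0, 6.5],
    [0, 0, -18, 0, 0, 0, 6.5],
    [0, 0, -18, 0, 0, 0, 6.5],
  ],
)

```text
t: 9.43
tcp_pos: [0.4271, -0.0096, 0.1947]
tcp_rot: [0.001, 0.724, 0.689, 0.003]
force: [-0.6, -0.1, -1.3]
gripper_width: 0.065
grip_force: 0.0
```

```bash
cat >> h.py <<'E'
def check(n,z,g,cams=('top','scene')):
    for c in cams:
        manip.snapshot(c); m=pick(c,n,proj(c,np.array([[g[0],g[1],z+.03]]))[0][::-1])
        if m is not None: print(c,*fit(n,{c:m},z,guess=np.array(g)))
E
python3 - <<'E'
from h import *
check('small_pot',.003,(.425,-.0105))
check('round_jar',.086,(.3776,-.2738))
im=manip.snapshot('scene');cv2.imwrite('pics/s4.png',cv2.resize(im[120:270,150:370],None,fx=3.6,fy=3.6,interpolation=cv2.INTER_CUBIC))
plan((.3776,-.2738,.16,-.63),(.3776,-.2738,.094,-.63))
E
```

```text
small_pot top [(0.5, [136, 282], 648)]
small_pot scene [(0.53, [179, 313], 144)]
scene [ 0.4229 -0.0097  0.1313] 35.9375
round_jar top [(0.78, [255, 413], 442)]
top [ 0.3801 -0.2739  0.0804] 57.125
round_jar scene [(0.97, [204, 192], 618)]
scene [ 0.3744 -0.2729  0.122 ] 33.6875
t 9.8833 tcp [ 0.4254 -0.01    0.1917] close -0.05047203838613529 q [-0.6533  0.158   0.6361  2.1204 -0.1189  0.8987  0.0008] F [ 0.4054 -0.4409  0.204 ] w 0.06457382903897045 gf 0.0 tilt [-0.0015 -0.0007 -1.    ]
(0.3776, -0.2738, 0.16) [-26.58, -3.44, 3.19] [-0.001, 0.001, 0.58]
(0.3776, -0.2738, 0.094) [-26.58, -3.43, 9.79] [-0.001, 0.001, 0.58]
```

View pics/s4.png

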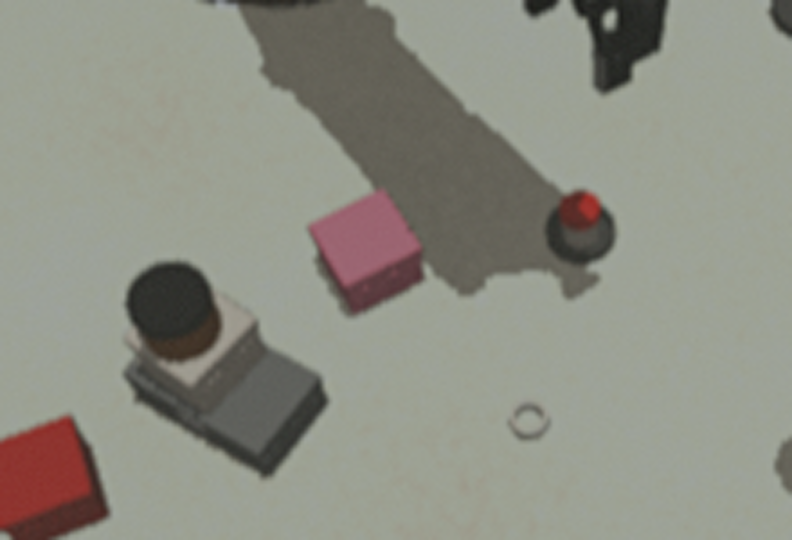

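The pot stands upright in its tray: the scene fit is within 1 mm of the tray centre. Next is the round jar.

Call:
carry_out(
  rows=[
    [-4, -0.5, 0, 0, 0, 0.12, 6.5],
    [-8, -1, 0, 0, 0, 0.24, 6.5],
    [-12, -1.5, 0, 0, 0, 0.36, 6.5],
    [-16, -2, 0, 0, 0, 0.48, 6.5],
    [-20, -2.6, 0, 0, 0, 0.58, 6.5],
    [-23.5, -3, 0, 0, 0, 0.58, 6.5],
    [-26, -3.4, 1, 0, 0, 0.58, 6.5],
    [-26.6, -3.45, 2, 0, 0, 0.58, 6.5],
    [-26.6, -3.45, 3, 0, 0, 0.58, 6.5],
    [-26.6, -3.45, 3, 0, 0, 0.58, 6.5],
    [-26.6, -3.45, 3, 0, 0, 0.58, 6.5],
  ],
)

```text
t: 10.8
tcp_pos: [0.3778, -0.2726, 0.1616]
tcp_rot: [-0.001, 0.891, 0.453, -0.001]
force: [-0.3, 0.2, 0.6]
gripper_width: 0.0649
grip_force: 0.0
```

Run:
```python
from h import *
plan((.3772,-.2734,.094,-.63))
```

```text
t 10.8 tcp [ 0.3778 -0.2726  0.1616] close -0.6294192903346401 q [-0.1417  0.321   0.8328  2.0818 -0.3108  0.8664  0.2411] F [-0.3275  0.2228  0.5723] w 0.06488214198774135 gf 0.0 tilt [-0.002   0.0011 -1.    ]
(0.3772, -0.2734, 0.094) [-0.1, 0.01, 6.76] [-0.002, 0.0, 0.001]
```

Call:
carry_out(
  rows=[
    [0, 0, 2, 0, 0, 0, 6.5],
    [-0.1, 0, 4, 0, 0, 0, 6.5],
    [-0.1, 0, 5.5, 0, 0, 0, 6.5],
    [-0.1, 0, 6.5, 0, 0, 0, 6.5],
    [-0.1, 0, 6.8, 0, 0, 0, 6.5],
    [-0.1, 0, 6.8, 0, 0, 0, 6.5],
    [-0.1, 0, 6.8, 0, 0, 0, 6.5],
    [-0.1, 0, 6.8, 0, 0, 0, 4.3],
    [-0.1, 0, 6.8, 0, 0, 0, 4.3],
    [-0.1, 0, 6.8, 0, 0, 0, 4.3],
    [-0.1, 0, 6.8, 0, 0, 0, 4.3],
    [-0.1, 0, 6.8, 0, 0, 0, 4.3],
    [-0.1, 0, 6.8, 0, 0, 0, 4.3],
    [-0.1, 0, 6.8, 0, 0, 0, 4.3],
  ],
  grip_force=30,
)

```text
t: 11.97
tcp_pos: [0.3781, -0.2748, 0.0952]
tcp_rot: [0.0, 0.891, 0.453, 0.001]
force: [-0.5, 0.9, 5.7]
gripper_width: 0.0471
grip_force: 30.0
```

Call:
carry_out(
  rows=[
    [0, 0, -0.3, 0, 0, 0, 4.3],
    [0, 0, -1, 0, 0, 0, 4.3],
    [0, 0, -2, 0, 0, 0, 4.3],
    [0, 0, -3.5, 0, 0, 0, 4.3],
    [0, 0, -5.5, 0, 0, 0, 4.3],
    [0, 0, -7.5, 0, 0, 0, 4.3],
    [0, 0, -9.5, 0, 0, 0, 4.3],
    [0, 0, -10, 0, 0, 0, 4.3],
    [0, 0, -10, 0, 0, 0, 4.3],
    [0, 0, -10, 0, 0, 0, 4.3],
  ],
)

```text
t: 12.8
tcp_pos: [0.3776, -0.2743, 0.1943]
tcp_rot: [0.0, 0.891, 0.453, 0.0]
force: [0.2, 0.0, -1.5]
gripper_width: 0.0472
grip_force: 31.1
```

Run:
```python
from h import *
plan((.45,-.0,.195,0.0),(.371,.264,.195,.5),(.371,.264,.04,.5))
check('square_jar',.04,(.3767,-.271))
```

```text
t 12.8 tcp [ 0.3776 -0.2743  0.1943] close -0.6295644030569376 q [-0.1848  0.2701  0.8724  2.0426 -0.2571  0.9383  0.1939] F [ 0.1559  0.0374 -1.4748] w 0.04718924807258841 gf 31.121056079864502 tilt [ 0.0008  0.0003 -1.    ]
(0.45, -0.0, 0.195) [26.43, -10.29, -0.05] [0.001, -0.001, -0.63]
(0.371, 0.264, 0.195) [43.12, -32.22, -0.05] [0.001, -0.0, -1.13]
(0.371, 0.264, 0.04) [43.11, -32.23, 15.45] [0.001, -0.0, -1.13]
square_jar top [(0.89, [261, 404], 443), (0.88, [267, 349], 674)]
top [ 0.381  -0.2697  0.314 ] 367.6875
square_jar scene [(0.83, [188, 250], 708), (0.58, [214, 207], 881)]
scene [ 0.3731 -0.2697  0.1446] 109.1875
```

Call:
carry_out(
  rows=[
    [1.5, -0.6, 0, 0, 0, -0.04, 4.3],
    [4.5, -1.8, 0, 0, 0, -0.11, 4.3],
    [7.5, -2.9, 0, 0, 0, -0.18, 4.3],
    [10.5, -4.1, 0, 0, 0, -0.25, 4.3],
    [13.5, -5.3, 0, 0, 0, -0.32, 4.3],
    [16.5, -6.4, 0, 0, 0, -0.4, 4.3],
    [19.5, -7.6, 0, 0, 0, -0.47, 4.3],
    [22.5, -9, 0, 0, 0, -0.55, 4.3],
    [25, -10.8, 0, 0, 0, -0.62, 4.3],
    [27, -12.7, 0, 0, 0, -0.67, 4.3],
    [29, -14.8, 0, 0, 0, -0.73, 4.3],
    [31, -17, 0, 0, 0, -0.78, 4.3],
    [33, -19.5, 0, 0, 0, -0.84, 4.3],
    [35, -22, 0, 0, 0, -0.9, 4.3],
    [37, -24.5, 0, 0, 0, -0.96, 4.3],
    [39, -27, 0, 0, 0, -1.02, 4.3],
    [41, -29.5, 0, 0, 0, -1.08, 4.3],
    [42.5, -31.4, 0, 0, 0, -1.13, 4.3],
    [43.1, -32.2, 0, 0, 0, -1.13, 4.3],
    [43.1, -32.2, 0, 0, 0, -1.13, 4.3],
  ],
)

```text
t: 14.67
tcp_pos: [0.3702, 0.2654, 0.1936]
tcp_rot: [-0.0, 0.509, 0.861, -0.0]
force: [-0.3, -0.5, -0.6]
gripper_width: 0.047
grip_force: 31.1
```

Run:
```python
from h import *
plan((.371,.2643,.04,.5),(.371,.2643,.012,.5))
```

```text
t 14.6667 tcp [0.3702 0.2654 0.1936] close 0.5029583704442033 q [-1.0449  0.1993  0.3616  2.0407 -0.0886  0.9172 -0.1328] F [-0.3193 -0.5124 -0.5897] w 0.047034787853041625 gf 31.101168394088745 tilt [-0.001  -0.0006 -1.    ]
(0.371, 0.2643, 0.04) [-0.14, 0.03, 15.36] [-0.001, -0.0, 0.003]
(0.371, 0.2643, 0.012) [-0.14, 0.04, 18.16] [-0.001, -0.0, 0.003]
```

Call:
carry_out(
  rows=[
    [-0.1, 0, 1, 0, 0, 0, 4.3],
    [-0.1, 0, 3, 0, 0, 0, 4.3],
    [-0.1, 0, 5.5, 0, 0, 0, 4.3],
    [-0.1, 0, 8, 0, 0, 0, 4.3],
    [-0.1, 0, 10.5, 0, 0, 0, 4.3],
    [-0.1, 0, 13, 0, 0, 0, 4.3],
    [-0.1, 0, 15, 0, 0, 0, 4.3],
    [-0.1, 0, 16.3, 0, 0, 0, 4.3],
    [-0.1, 0, 17, 0, 0, 0, 4.3],
    [-0.1, 0, 17.5, 0, 0, 0, 4.3],
    [-0.1, 0, 17.8, 0, 0, 0, 4.3],
    [-0.1, 0, 18, 0, 0, 0, 4.3],
    [-0.1, 0, 18.1, 0, 0, 0, 4.3],
    [-0.1, 0, 18.1, 0, 0, 0, 4.3],
  ],
)

```text
t: 15.83
tcp_pos: [0.372, 0.2627, 0.0137]
tcp_rot: [0.0, 0.51, 0.86, 0.0]
force: [-0.2, -0.4, -1.4]
gripper_width: 0.0476
grip_force: 31.1
```

Call:
carry_out(
  rows=[
    [0, 0.1, 0.1, 0, 0, 0, 4.3],
    [0, 0.1, 0.15, 0, 0, 0, 4.3],
    [0, 0.1, 0.15, 0, 0, 0, 4.3],
  ],
)

```text
t: 16.08
tcp_pos: [0.3731, 0.2634, 0.0123]
tcp_rot: [0.0, 0.51, 0.86, 0.001]
force: [0.2, 0.2, 2.3]
gripper_width: 0.0471
grip_force: 31.5
```

Call:
carry_out(
  rows=[
    [0, 0, 0.05, 0, 0, 0, 4.3],
    [0, 0, 0.05, 0, 0, 0, 4.3],
    [0, 0, 0.03, 0, 0, 0, 4.7],
    [0, 0, 0.03, 0, 0, 0, 5],
    [0, 0, 0, 0, 0, 0, 5.5],
    [0, 0, 0, 0, 0, 0, 6.5],
    [0, 0, 0, 0, 0, 0, 7],
    [0, 0, 0, 0, 0, 0, 7],
    [0, 0, -2, 0, 0, 0, 7.5],
    [0, 0, -5, 0, 0, 0, 8],
    [0, 0, -9, 0, 0, 0, 8],
    [0, 0, -13, 0, 0, 0, 8],
    [0, 0, -17, 0, 0, 0, 8],
    [0, 0, -17, 0, 0, 0, 8],
    [0, 0, -17, 0, 0, 0, 8],
  ],
)

```text
t: 17.33
tcp_pos: [0.3737, 0.2641, 0.184]
tcp_rot: [0.0, 0.51, 0.86, 0.003]
force: [0.2, -0.3, -0.0]
gripper_width: 0.08
grip_force: 0.0
```

Run:
```python
from h import *
check('round_jar',.003,(.371,.264))
check('square_jar',.04,(.3767,-.27))
check('case',.0,(.389,-.2672))
o=[]
for c,(u,v) in dict(top=(408,255),scene=(210,215)).items():
    im=manip.snapshot(c);cv2.imwrite(f'pics/{c}5.png',im)
    o.append(cv2.resize(im[v-40:v+40,u-40:u+40],None,fx=4.9,fy=4.9,interpolation=cv2.INTER_CUBIC))
cv2.imwrite('pics/ov5.png',np.hstack(o))
plan((.45,0,.19,0),(.38,-.27,.19,-.5))
```

```text
round_jar top []
round_jar scene [(0.72, [122, 371], 191), (0.69, [117, 372], 341)]
scene [0.3932 0.2506 0.3046] 343.25
square_jar top [(0.89, [265, 349], 682), (0.75, [258, 458], 753), (0.69, [261, 410], 788), (0.36, [243, 400], 742)]
top [ 0.381  -0.2715  0.2911] 43.5625
square_jar scene [(0.98, [254, 166], 938), (0.75, [211, 206], 889), (0.66, [191, 250], 700)]
scene [ 0.3735 -0.2689 -1.3678] 101.625
case top [(0.65, [242, 399], 774)]
top [ 0.3923 -0.2683  0.3592] 753.9375
case scene [(0.98, [231, 222], 871)]
scene [ 0.3873 -0.2681  0.3488] 750.3125
t 18.0333 tcp [0.3726 0.263  0.1817] close 0.4999215003608897 q [-1.052   0.2162  0.3824  2.0571 -0.1035  0.8862 -0.1122] F [ 0.4118 -0.3781  0.1181] w 0.07974158767731794 gf 0.0 tilt [-0.0001 -0.0001 -1.    ]
(0.45, 0, 0.19) [-26.79, -5.81, -0.82] [-0.0, 0.0, 0.5]
(0.38, -0.27, 0.19) [-47.13, -24.9, -0.82] [-0.0, 0.0, 1.0]
```

View pics/ov5.png

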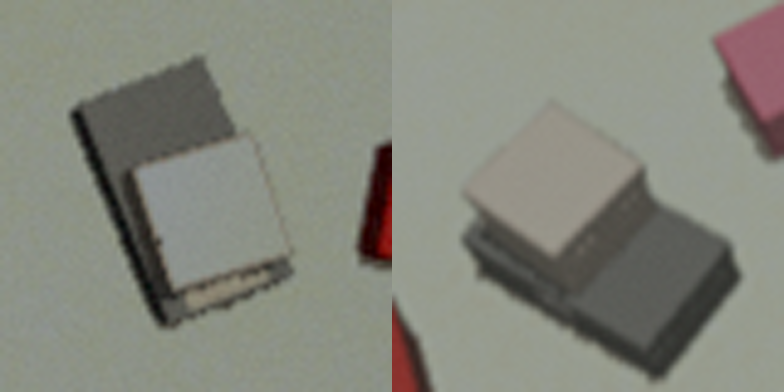

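Call:
carry_out(
  rows=[
    [-4, -0.9, -0.8, 0, 0, 0.05, 8],
    [-8, -1.8, -0.8, 0, 0, 0.1, 8],
    [-12, -2.6, -0.8, 0, 0, 0.15, 8],
    [-16, -3.5, -0.8, 0, 0, 0.2, 8],
    [-20, -4.4, -0.8, 0, 0, 0.22, 8],
    [-24, -5.3, -0.8, 0, 0, 0.22, 8],
    [-27, -7, -0.8, 0, 0, 0.22, 8],
    [-30, -9.5, -0.8, 0, 0, 0.22, 8],
    [-33, -12, -0.8, 0, 0, 0.22, 8],
    [-36, -14.6, -0.8, 0, 0, 0.22, 8],
    [-39, -17.3, -0.8, 0, 0, 0.22, 8],
    [-42, -20, -0.8, 0, 0, 0.22, 8],
    [-45, -23, -0.8, 0, 0, 0.22, 8],
    [-47, -24.8, -0.5, 0, 0, 0.22, 8],
    [-47, -25, 1, 0, 0, 0.22, 8],
    [-47, -25, 3, 0, 0, 0.22, 8],
    [-47, -25, 4, 0, 0, 0.22, 8],
    [-47, -25, 4, 0, 0, 0.22, 8],
    [-47, -25, 4, 0, 0, 0.22, 8],
  ],
)

```text
t: 19.62
tcp_pos: [0.3784, -0.269, 0.1417]
tcp_rot: [-0.001, 0.601, 0.799, -0.0]
force: [-0.4, 0.2, 1.0]
gripper_width: 0.0798
grip_force: 0.0
```

Run:
```python
from h import *
plan((.3773,-.2702,.10,.28),(.3773,-.2702,.046,.28))
check('round_jar',.003,(.371,.264))
```

```text
t 19.6167 tcp [ 0.3784 -0.269   0.1417] close 0.28026277414383394 q [-0.0505  0.3275  0.7047  2.1036 -0.292   0.8076  1.1127] F [-0.4175  0.2439  0.9632] w 0.07984947100758073 gf 0.0 tilt [-0.0012  0.0004 -1.    ]
(0.3773, -0.2702, 0.1) [-0.09, -0.13, 4.17] [-0.001, -0.001, 0.0]
(0.3773, -0.2702, 0.046) [-0.09, -0.13, 9.57] [-0.001, -0.001, 0.0]
round_jar top [(0.66, [258, 171], 433)]
top [0.3755 0.2652 0.0507] 28.0
round_jar scene [(0.64, [116, 371], 345)]
scene [0.3682 0.2673 0.0113] 35.0
```

The round jar is within about 2 mm of its tray's centre. Next is the square jar.

Call:
carry_out(
  rows=[
    [-0.1, -0.1, 2, 0, 0, 0, 8],
    [-0.1, -0.1, 4, 0, 0, 0, 8],
    [-0.1, -0.1, 6, 0, 0, 0, 8],
    [-0.1, -0.1, 8, 0, 0, 0, 8],
    [-0.1, -0.1, 9, 0, 0, 0, 8],
    [-0.1, -0.1, 9.4, 0, 0, 0, 8],
    [-0.1, -0.1, 9.6, 0, 0, 0, 8],
    [-0.1, -0.1, 9.6, 0, 0, 0, 8],
    [-0.1, -0.1, 9.6, 0, 0, 0, 8],
  ],
  grip_force=35,
)

```text
t: 20.57
tcp_pos: [0.3784, -0.2709, 0.0466]
tcp_rot: [0.001, 0.602, 0.799, 0.0]
force: [0.8, -0.0, -0.1]
gripper_width: 0.0803
grip_force: 0.0
```

Call:
carry_out(
  rows=[
    [0, 0, 0, 0, 0, 0, 7],
    [0, 0, 0, 0, 0, 0, 6.5],
    [0, 0, 0, 0, 0, 0, 6.2],
    [0, 0, 0, 0, 0, 0, 6],
    [0, 0, 0, 0, 0, 0, 5.3],
    [0, 0, 0, 0, 0, 0, 5.3],
    [0, 0, 0, 0, 0, 0, 5.3],
    [0, 0, 0, 0, 0, 0, 5.3],
  ],
)

```text
t: 21.23
tcp_pos: [0.378, -0.2706, 0.0462]
tcp_rot: [0.0, 0.601, 0.799, 0.0]
force: [-0.8, -0.0, 5.4]
gripper_width: 0.0579
grip_force: 36.6
```

Call:
carry_out(
  rows=[
    [0, 0, -0.3, 0, 0, 0, 5.3],
    [0, 0, -1, 0, 0, 0, 5.3],
    [0, 0, -2, 0, 0, 0, 5.3],
    [0, 0, -3.5, 0, 0, 0, 5.3],
    [0, 0, -5.5, 0, 0, 0, 5.3],
    [0, 0, -7.5, 0, 0, 0, 5.3],
    [0, 0, -9, 0, 0, 0, 5.3],
    [0, 0, -10, 0, 0, 0, 5.3],
    [0, 0, -10, 0, 0, 0, 5.3],
    [0, 0, -10, 0, 0, 0, 5.3],
  ],
)

```text
t: 22.07
tcp_pos: [0.3781, -0.2704, 0.1461]
tcp_rot: [0.0, 0.601, 0.799, 0.0]
force: [0.1, 0.2, -1.4]
gripper_width: 0.0577
grip_force: 37.9
```

Run:
```python
from h import *
plan((.6248,-.2482,.13,.08),(.6248,-.2482,.04,.08),(.6248,-.2482,.0092,.08))
check('case',.0,(.389,-.2672))
```

```text
t 22.0667 tcp [ 0.3781 -0.2704  0.1461] close 0.28039099806409407 q [-0.0581  0.3214  0.7173  2.0997 -0.2899  0.8164  1.115 ] F [ 0.146   0.1621 -1.4385] w 0.05766282231518001 gf 37.929203510284424 tilt [ 0.0012  0.     -1.    ]
(0.6248, -0.2482, 0.13) [-4.69, 24.32, 1.64] [0.001, 0.0, 0.2]
(0.6248, -0.2482, 0.04) [-4.69, 24.31, 10.64] [0.001, 0.0, 0.2]
(0.6248, -0.2482, 0.0092) [-4.69, 24.3, 13.72] [0.001, 0.0, 0.2]
case top [(0.85, [244, 397], 798)]
top [ 0.3937 -0.2643  0.3867] 703.1875
case scene [(0.67, [226, 217], 1470)]
scene [ 0.3871 -0.2672  0.3468] 153.5625
```

Call:
carry_out(
  rows=[
    [-0.3, 1.5, 0, 0, 0, 0.01, 5.3],
    [-0.8, 4, 0, 0, 0, 0.03, 5.3],
    [-1.3, 6.7, 0, 0, 0, 0.05, 5.3],
    [-1.8, 9.5, 0, 0, 0, 0.07, 5.3],
    [-2.3, 12.3, 0, 0, 0, 0.1, 5.3],
    [-2.9, 15.1, 0, 0, 0, 0.13, 5.3],
    [-3.5, 18, 0, 0, 0, 0.16, 5.3],
    [-4, 20.8, 0, 0, 0, 0.18, 5.3],
    [-4.5, 23, 0.5, 0, 0, 0.2, 5.3],
    [-4.7, 24.3, 1.6, 0, 0, 0.2, 5.3],
    [-4.7, 24.3, 3.5, 0, 0, 0.2, 5.3],
    [-4.7, 24.3, 6, 0, 0, 0.2, 5.3],
    [-4.7, 24.3, 8.5, 0, 0, 0.2, 5.3],
    [-4.7, 24.3, 10, 0, 0, 0.2, 5.3],
    [-4.7, 24.3, 10.5, 0, 0, 0.2, 5.3],
    [-4.7, 24.3, 10.5, 0, 0, 0.2, 5.3],
    [-4.7, 24.3, 10.5, 0, 0, 0.2, 5.3],
  ],
)

```text
t: 23.68
tcp_pos: [0.6243, -0.249, 0.0409]
tcp_rot: [-0.0, 0.678, 0.735, -0.0]
force: [-0.6, 0.4, -0.9]
gripper_width: 0.0578
grip_force: 37.9
```

Run:
```python
from h import *
plan((.6248,-.2482,.0092,.08))
im=manip.snapshot('scene');cv2.imwrite('pics/s6.png',cv2.resize(im[230:360,210:350],None,fx=4.5,fy=4.5,interpolation=cv2.INTER_CUBIC))
```

```text
t 23.6833 tcp [ 0.6243 -0.249   0.0409] close 0.07959154337502024 q [-0.0759  0.7728  0.614   1.6633 -0.5467  0.8838  0.8395] F [-0.6467  0.447  -0.9451] w 0.05782248161970021 gf 37.91941165924072 tilt [-0.0003 -0.0002 -1.    ]
(0.6248, -0.2482, 0.0092) [0.07, 0.05, 3.17] [-0.0, 0.0, -0.0]
```

View pics/s6.png

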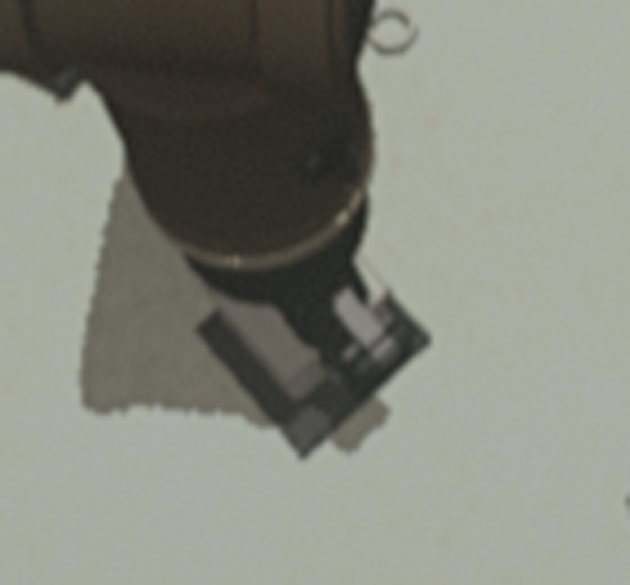

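The jar is held square over its tray, with tray corners at (300,455), (430,340) and (200,325) in the crop. Lowering now.

Call:
carry_out(
  rows=[
    [0.05, 0.05, 1, 0, 0, 0, 5.3],
    [0.05, 0.05, 1.9, 0, 0, 0, 5.3],
    [0.05, 0.05, 2.4, 0, 0, 0, 5.3],
    [0.05, 0.05, 2.7, 0, 0, 0, 5.3],
    [0.05, 0.05, 2.9, 0, 0, 0, 5.3],
    [0.05, 0.05, 3.05, 0, 0, 0, 5.3],
    [0.05, 0.05, 3.1, 0, 0, 0, 5.3],
    [0.05, 0.05, 3.1, 0, 0, 0, 5.3],
  ],
)

```text
t: 24.4
tcp_pos: [0.6249, -0.2481, 0.0099]
tcp_rot: [0.0, 0.678, 0.735, 0.0]
force: [0.0, -0.1, -1.3]
gripper_width: 0.0575
grip_force: 37.9
```

Call:
carry_out(
  rows=[
    [0, 0, 0.06, 0, 0, 0, 5.3],
    [0, 0, 0.1, 0, 0, 0, 5.3],
    [0, 0, 0.1, 0, 0, 0, 5.3],
  ],
)

```text
t: 24.65
tcp_pos: [0.6251, -0.2482, 0.0093]
tcp_rot: [0.0, 0.678, 0.735, 0.0]
force: [-1.1, 1.1, 4.0]
gripper_width: 0.0577
grip_force: 38.3
```

Call:
carry_out(
  rows=[
    [0, 0, 0.03, 0, 0, 0, 5.3],
    [0, 0, 0.03, 0, 0, 0, 5.9],
    [0, 0, 0, 0, 0, 0, 6.3],
    [0, 0, 0, 0, 0, 0, 7],
    [0, 0, 0, 0, 0, 0, 8],
    [0, 0, 0, 0, 0, 0, 8.2],
    [0, 0, 0, 0, 0, 0, 8.2],
    [0, 0, -2, 0, 0, 0, 8.2],
    [0, 0, -5, 0, 0, 0, 8.5],
    [0, 0, -9, 0, 0, 0, 8.5],
    [0, 0, -13, 0, 0, 0, 8.5],
    [0, 0, -15, 0, 0, 0, 8.5],
    [0, 0, -15, 0, 0, 0, 8.5],
    [0, 0, -15, 0, 0, 0, 8.5],
  ],
)

```text
t: 25.82
tcp_pos: [0.6255, -0.2483, 0.1602]
tcp_rot: [0.001, 0.678, 0.735, 0.001]
force: [-0.5, 1.2, -0.5]
gripper_width: 0.085
grip_force: 0.0
```

Run:
```python
from h import *
plan((.39,-.267,.14,-1.205))
check('square_jar',.003,(.625,-.248))
o=[]
for c,(u,v) in dict(top=(408,255),scene=(215,225)).items():
    im=manip.snapshot(c);cv2.imwrite(f'pics/{c}7.png',im)
    m=pick(c,'case',(240,396) if c=='top' else (226,217)); print(c,*fit('case',{c:m},0,guess=np.array([.39,-.267])))
    k=cv2.resize(im[v-40:v+40,u-40:u+40],None,fx=4.9,fy=4.9,interpolation=cv2.INTER_CUBIC)
    V=verts('case',.390,-.267,.37,0);q=((proj(c,V)-[u-40,v-40]+.5)*4.9).astype(np.int32)
    for a in(q[:4],q[4:]):cv2.polylines(k,[a.reshape(-1,1,2)],True,(0,255,0),1)
    o.append(k)
cv2.imwrite('pics/ov7.png',np.hstack(o))
```

```text
t 25.8167 tcp [ 0.6255 -0.2483  0.1602] close 0.08007185605135327 q [-0.126   0.6471  0.6994  1.5711 -0.4543  1.0886  0.7668] F [-0.4572  1.2076 -0.4919] w 0.084978286279494 gf 0.0 tilt [ 0.0027 -0.0005 -1.    ]
(0.39, -0.267, 0.14) [0.03, -23.63, 1.95] [0.003, -0.001, 1.285]
square_jar top [(0.92, [267, 351], 685), (0.7, [259, 458], 729)]
square_jar scene [(0.94, [257, 162], 957)]
case top [(0.7, [251, 403], 1475)]
top [ 0.393  -0.2687  3.5038] 64.5
case scene [(0.76, [225, 208], 1103)]
scene [ 0.3831 -0.2815  3.0935] 459.375
```

View pics/ov7.png

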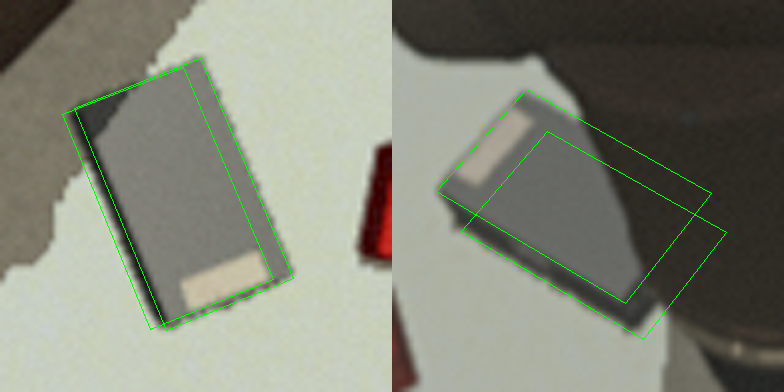

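The case outline matches in both views at (0.390, -0.267), yaw 0.365. The gripper will go over it, closing across its width.

Call:
carry_out(
  rows=[
    [0, -3, 0, 0, 0, 0.12, 8.5],
    [0, -6, 0, 0, 0, 0.24, 8.5],
    [0, -9, 0, 0, 0, 0.36, 8.5],
    [0, -12, 0, 0, 0, 0.48, 8.5],
    [0, -15, 0, 0, 0, 0.6, 8.5],
    [0, -18, 0.5, 0, 0, 0.72, 8.5],
    [0, -21, 1, 0, 0, 0.84, 8.5],
    [0, -23.6, 2, 0, 0, 0.96, 8.5],
    [0, -23.6, 2, 0, 0, 1.08, 8.5],
    [0, -23.6, 2, 0, 0, 1.2, 8.5],
    [0, -23.6, 3, 0, 0, 1.285, 8.5],
    [0, -23.6, 4, 0, 0, 1.285, 8.5],
    [0, -23.6, 4, 0, 0, 1.285, 8.5],
    [0, -23.6, 4, 0, 0, 1.285, 8.5],
  ],
)

```text
t: 27.38
tcp_pos: [0.3891, -0.2668, 0.1183]
tcp_rot: [-0.0, 0.983, 0.183, -0.001]
force: [-1.1, 0.5, 0.3]
gripper_width: 0.0851
grip_force: 0.0
```

Run:
```python
from h import *
plan((.39,-.267,.007,-1.205))
check('square_jar',.003,(.625,-.248))
```

```text
t 27.3833 tcp [ 0.3891 -0.2668  0.1183] close -1.2023503408027922 q [-0.2927  0.5261  1.1007  2.1259 -0.6275  0.8653 -0.0153] F [-1.1249  0.4878  0.3363] w 0.0850844664556613 gf 0.0 tilt [-0.0015  0.0004 -1.    ]
(0.39, -0.267, 0.007) [0.09, 0.06, 11.13] [-0.001, 0.001, 0.003]
square_jar top [(0.59, [155, 394], 670)]
top [ 0.6289 -0.2493 -0.0245] 103.4375
square_jar scene [(0.82, [299, 276], 987), (0.74, [187, 251], 678), (0.64, [256, 162], 998)]
scene [ 0.6219 -0.2477  0.0432] 78.1875
```

Call:
carry_out(
  rows=[
    [0.1, 0.05, 2, 0, 0, 0, 8.5],
    [0.1, 0.05, 4.5, 0, 0, 0, 8.5],
    [0.1, 0.05, 6, 0, 0, 0, 8.5],
    [0.1, 0.05, 7, 0, 0, 0, 8.5],
    [0.1, 0.05, 7, 0, 0, 0, 8.5],
    [0.1, 0.05, 7, 0, 0, 0, 8.5],
  ],
  grip_force=50,
)

```text
t: 28.08
tcp_pos: [0.3906, -0.2673, 0.0491]
tcp_rot: [-0.0, 0.983, 0.182, -0.0]
force: [-0.5, 0.8, 0.8]
gripper_width: 0.0851
grip_force: 0.0
```

Run:
```python
from h import *
plan((.39,-.267,.007,-1.205))
```

```text
t 28.0833 tcp [ 0.3906 -0.2673  0.0491] close -1.205278974908511 q [-0.1729  0.6211  0.9433  2.178  -0.7833  0.731   0.1024] F [-0.5446  0.7521  0.8473] w 0.08514016738816632 gf 0.0 tilt [-0.0002  0.0001 -1.    ]
(0.39, -0.267, 0.007) [-0.05, -0.05, 4.21] [-0.0, 0.0, -0.0]
```

Call:
carry_out(
  rows=[
    [0, 0, 1, 0, 0, 0, 8.5],
    [0, 0, 2, 0, 0, 0, 8.5],
    [0, 0, 3, 0, 0, 0, 8.5],
    [0, 0, 3.7, 0, 0, 0, 8.5],
    [0, 0, 4.1, 0, 0, 0, 8.5],
    [0, 0, 4.1, 0, 0, 0, 8.5],
    [0, 0, 4.1, 0, 0, 0, 8.5],
  ],
)

```text
t: 28.67
tcp_pos: [0.3904, -0.2671, 0.0076]
tcp_rot: [-0.0, 0.983, 0.182, -0.0]
force: [-0.8, -0.8, 0.4]
gripper_width: 0.0849
grip_force: 0.0
```

Call:
carry_out(
  rows=[
    [0, 0, 0, 0, 0, 0, 7.6],
    [0, 0, 0, 0, 0, 0, 7.2],
    [0, 0, 0, 0, 0, 0, 6.9],
    [0, 0, 0, 0, 0, 0, 6.6],
    [0, 0, 0, 0, 0, 0, 5.8],
    [0, 0, 0, 0, 0, 0, 5.8],
    [0, 0, 0, 0, 0, 0, 5.8],
    [0, 0, 0, 0, 0, 0, 5.8],
  ],
)

```text
t: 29.33
tcp_pos: [0.3909, -0.2671, 0.0082]
tcp_rot: [0.0, 0.983, 0.182, 0.0]
force: [-0.9, 1.6, 6.7]
gripper_width: 0.0632
grip_force: 54.0
```

Call:
carry_out(
  rows=[
    [0, 0, -0.3, 0, 0, 0, 5.8],
    [0, 0, -1, 0, 0, 0, 5.8],
    [0, 0, -2, 0, 0, 0, 5.8],
    [0, 0, -3.5, 0, 0, 0, 5.8],
    [0, 0, -5.5, 0, 0, 0, 5.8],
    [0, 0, -7.5, 0, 0, 0, 5.8],
    [0, 0, -9, 0, 0, 0, 5.8],
    [0, 0, -10, 0, 0, 0, 5.8],
    [0, 0, -10.5, 0, 0, 0, 5.8],
    [0, 0, -10.5, 0, 0, 0, 5.8],
  ],
)

```text
t: 30.17
tcp_pos: [0.3911, -0.2671, 0.1137]
tcp_rot: [0.0, 0.983, 0.182, 0.001]
force: [0.4, -0.4, -2.2]
gripper_width: 0.063
grip_force: 55.6
```

Run:
```python
from h import *
plan((.44,0,.12,-1.35),(.622,.232,.12,-1.53),(.622,.232,.011,-1.53))
```

```text
t 30.1667 tcp [ 0.3911 -0.2671  0.1137] close -1.2047328035803686 q [-0.2837  0.5325  1.0883  2.1283 -0.6398  0.8549 -0.0102] F [ 0.3698 -0.4409 -2.1796] w 0.06304292809821978 gf 55.60190677642822 tilt [ 0.0015 -0.0003 -1.    ]
(0.44, 0, 0.12) [14.12, -23.19, -0.63] [0.001, -0.001, 0.145]
(0.622, 0.232, 0.12) [39.42, -38.34, -0.61] [0.001, -0.001, 0.325]
(0.622, 0.232, 0.011) [39.41, -38.34, 10.29] [0.001, -0.001, 0.325]
```

Call:
carry_out(
  rows=[
    [0.8, -1.3, -0.5, 0, 0, 0.01, 5.8],
    [2.3, -3.8, -0.6, 0, 0, 0.025, 5.8],
    [4, -6.6, -0.6, 0, 0, 0.04, 5.8],
    [5.7, -9.4, -0.6, 0, 0, 0.06, 5.8],
    [7.4, -12.2, -0.6, 0, 0, 0.08, 5.8],
    [9.1, -15, -0.6, 0, 0, 0.095, 5.8],
    [10.9, -17.8, -0.6, 0, 0, 0.11, 5.8],
    [12.7, -20.6, -0.6, 0, 0, 0.13, 5.8],
    [14.8, -23, -0.6, 0, 0, 0.145, 5.8],
    [17.1, -24.8, -0.6, 0, 0, 0.16, 5.8],
    [19.7, -26.4, -0.6, 0, 0, 0.18, 5.8],
    [22.4, -28, -0.6, 0, 0, 0.2, 5.8],
    [25.1, -29.7, -0.6, 0, 0, 0.22, 5.8],
    [27.8, -31.3, -0.6, 0, 0, 0.245, 5.8],
    [30.5, -33, -0.6, 0, 0, 0.27, 5.8],
    [33.2, -34.6, -0.6, 0, 0, 0.29, 5.8],
    [35.9, -36.2, -0.6, 0, 0, 0.31, 5.8],
    [38.2, -37.6, -0.6, 0, 0, 0.325, 5.8],
    [39.4, -38.3, -0.6, 0, 0, 0.325, 5.8],
    [39.4, -38.3, -0.6, 0, 0, 0.325, 5.8],
  ],
)

```text
t: 31.83
tcp_pos: [0.6225, 0.2351, 0.1166]
tcp_rot: [0.0, 1.0, 0.023, -0.001]
force: [-0.4, -0.2, -1.5]
gripper_width: 0.0631
grip_force: 55.9
```

Run:
```python
from h import *
plan((.622,.232,.04,-1.53),(.622,.232,.011,-1.53))
```

```text
t 31.8333 tcp [0.6225 0.2351 0.1166] close -1.5253308488735433 q [-1.0699  0.8868  1.1562  1.6473 -0.8631  1.204  -1.2347] F [-0.3853 -0.2331 -1.5419] w 0.06307073919868059 gf 55.906060338020325 tilt [-0.0012 -0.0002 -1.    ]
(0.622, 0.232, 0.04) [-0.05, 0.31, 7.66] [0.0, 0.001, 0.005]
(0.622, 0.232, 0.011) [-0.05, 0.3, 10.56] [0.0, 0.001, 0.005]
```

Call:
carry_out(
  rows=[
    [0, 0.05, 0.5, 0, 0, 0, 5.8],
    [0, 0.05, 2, 0, 0, 0, 5.8],
    [0, 0.05, 4, 0, 0, 0, 5.8],
    [0, 0.05, 6, 0, 0, 0, 5.8],
    [0, 0.05, 7.2, 0, 0, 0, 5.8],
    [0, 0.05, 7.6, 0, 0, 0, 5.8],
    [0, 0.05, 7.6, 0, 0, 0, 5.8],
    [0, 0.05, 7.6, 0, 0, 0, 5.8],
  ],
)

```text
t: 32.5
tcp_pos: [0.6218, 0.2305, 0.0432]
tcp_rot: [0.0, 1.0, 0.02, 0.0]
force: [-0.1, 0.4, -1.2]
gripper_width: 0.0633
grip_force: 55.9
```

Run:
```python
from h import *
plan((.622,.232,.011,-1.53))
im=manip.snapshot('scene');cv2.imwrite('pics/s8.png',cv2.resize(im[120:240,370:500],None,fx=4.5,fy=4.5,interpolation=cv2.INTER_CUBIC))
```

```text
t 32.5 tcp [0.6218 0.2305 0.0432] close -1.5308053225811826 q [-1.0387  0.9588  1.084   1.7064 -0.9498  1.0957 -1.1746] F [-0.0749  0.4201 -1.2309] w 0.06326678584166856 gf 55.8821439743042 tilt [ 0.0003 -0.0003 -1.    ]
(0.622, 0.232, 0.011) [0.02, -0.15, 3.22] [0.0, -0.0, -0.001]
```

View pics/s8.png

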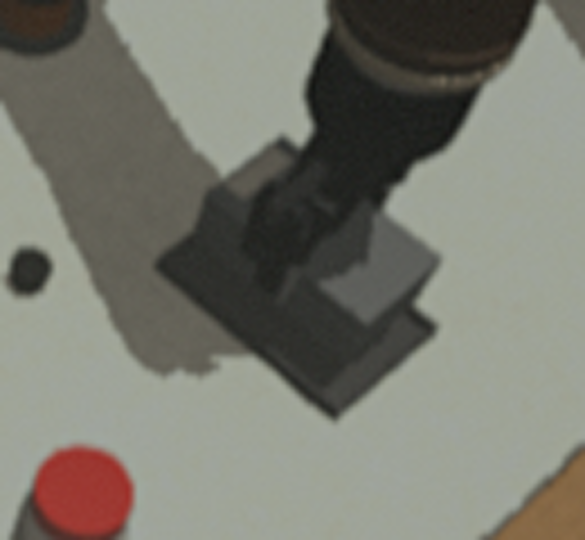

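The case is held parallel over the tray (front corner at (335,415) in the crop) and the bottle is clear at (85,490). Lowering.

Call:
carry_out(
  rows=[
    [0, -0.1, 0.8, 0, 0, 0, 5.8],
    [0, -0.1, 1.7, 0, 0, 0, 5.8],
    [0, -0.1, 2.3, 0, 0, 0, 5.8],
    [0, -0.1, 2.7, 0, 0, 0, 5.8],
    [0, -0.1, 2.95, 0, 0, 0, 5.8],
    [0, -0.1, 3.1, 0, 0, 0, 5.8],
    [0, -0.1, 3.1, 0, 0, 0, 5.8],
    [0, -0.1, 3.1, 0, 0, 0, 5.8],
  ],
)

```text
t: 33.22
tcp_pos: [0.6218, 0.232, 0.012]
tcp_rot: [-0.0, 1.0, 0.02, 0.0]
force: [0.2, -0.3, -2.4]
gripper_width: 0.0632
grip_force: 55.9
```

Call:
carry_out(
  rows=[
    [0, 0, 0.06, 0, 0, 0, 5.8],
    [0, 0, 0.11, 0, 0, 0, 5.8],
    [0, 0, 0.11, 0, 0, 0, 5.8],
  ],
)

```text
t: 33.47
tcp_pos: [0.6219, 0.2321, 0.0114]
tcp_rot: [-0.0, 1.0, 0.02, 0.0]
force: [-1.7, -0.0, 4.8]
gripper_width: 0.0632
grip_force: 56.4
```

Call:
carry_out(
  rows=[
    [0, 0, 0.03, 0, 0, 0, 6.3],
    [0, 0, 0.02, 0, 0, 0, 6.6],
    [0, 0, 0, 0, 0, 0, 7.2],
    [0, 0, 0, 0, 0, 0, 8.2],
    [0, 0, 0, 0, 0, 0, 8.5],
    [0, 0, 0, 0, 0, 0, 8.5],
    [0, 0, -1, 0, 0, 0, 8.5],
    [0, 0, -3, 0, 0, 0, 8.5],
    [0, 0, -6, 0, 0, 0, 8.5],
    [0, 0, -10, 0, 0, 0, 8.5],
    [0, 0, -14, 0, 0, 0, 8.5],
    [0, 0, -18, 0, 0, 0, 8.5],
    [0, 0, -18, 0, 0, 0, 8.5],
    [0, 0, -18, 0, 0, 0, 8.5],
  ],
)

```text
t: 34.63
tcp_pos: [0.623, 0.2317, 0.194]
tcp_rot: [-0.001, 1.0, 0.02, 0.002]
force: [-0.1, 0.6, -0.4]
gripper_width: 0.0852
grip_force: 0.0
```

Run:
```python
from h import *
plan((.40,.05,.25,None))
for c in CAL: cv2.imwrite(f'pics/{c}9.png',manip.snapshot(c))
check('case',.003,(.622,.232));check('square_jar',.003,(.625,-.248));check('round_jar',.003,(.371,.264));check('small_pot',.003,(.425,-.01))
```

```text
t 34.6333 tcp [0.623  0.2317 0.194 ] close -1.5303715571602778 q [-1.0897  0.8102  1.2205  1.5761 -0.7828  1.3117 -1.2914] F [-0.1035  0.5805 -0.4075] w 0.08516774698953829 gf 0.0 tilt [ 0.0046  0.0018 -1.    ]
(0.4, 0.05, 0.25) [-22.99, 17.25, -5.73] [-0.002, -0.005, -0.0]
case top [(0.85, [154, 190], 1283)]
top [0.6224 0.2306 0.0951] 215.3125
case scene [(0.81, [178, 438], 1406)]
scene [0.6173 0.2328 0.0301] 73.4375
square_jar top [(0.78, [255, 456], 716), (0.64, [265, 349], 670), (0.62, [156, 392], 711)]
top [ 0.6278 -0.2489  0.0764] 67.5625
square_jar scene [(0.76, [256, 164], 905), (0.57, [189, 251], 681), (0.56, [298, 276], 939)]
scene [ 0.6206 -0.2478 -1.5617] 115.9375
round_jar top [(0.79, [260, 172], 421)]
top [0.3755 0.2652 0.0564] 34.875
round_jar scene [(0.57, [114, 374], 317)]
scene [ 0.3694  0.2671 -0.0103] 49.9375
small_pot top [(0.64, [235, 294], 108)]
top [ 0.4287 -0.0107  0.035 ] 24.6875
small_pot scene [(0.68, [178, 311], 156)]
scene [ 0.4205 -0.009   0.1234] 26.875
```

View pics/scene9.png

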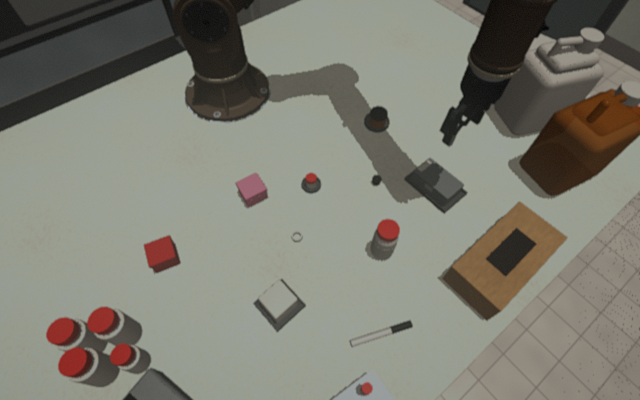

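All four containers stand upright in their trays: pot (311,182), round jar (376,118), square jar (279,300) and case (436,182). The bottle is upright and the gripper is clear, so I'm handing in.

```bash
python3 -c "
from station import manip
print(manip.sign_off())"
```

```text
the job is handed in; nothing more can be done
None
```

The stack is taken apart and the job is handed in: by the last camera fits, each container stands upright within a few mm of its tray's centre, and the sample bottle is still standing; the sign-off returned no verdict.

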